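# Snap an S-hook on a sprung bench rail and hang the waste pail from it

## Task

Take the S-hook out of its holder and press it down over the middle part of the sprung rail until its spring jaw snaps shut under the rail, gently, without ramming the rail against its lower stop. Then pick up the small waste pail by its handle and hang it by its wire bail in the hook's lower curl, so that it hangs free and still. Leave the bottle, the dish and the jaw model where they are.

Things in the scene. Friction and masses are not known exactly. Their poses are not given: they have to be found in the camera images.
- stand: Bench stand, fixed to the desk: grey foot plate 90 x 250 x 10 mm, two upright steel posts 12 mm thick at y = -100 and +100 mm, tops 313 mm above the desk, carrying a horizontal rail. Origin: centre of the foot's underside on the desk; x points away from the robot across the rail, y along the rail, z up.
- rail_mid (a point): Middle of the round polished steel rail, on its axis: 12 mm thick, 175 mm free between black sleeves, along y, 285 mm above the desk at rest; x, z as the stand's. Sprung: it stays put up to about 2 N of downward load, then sinks 1 mm for each further 0.3 N, to a hard stop 30 mm down (about 11 N), and rises again when unloaded.
- holder: Grey block 70 x 60 x 60 mm (x, y, z), fixed to the desk, with an upright pocket 55 mm deep in which the lower curl of the S-hook stands. Origin: centre of its underside.
- hook: S-hook of steel strap 12 mm wide (y), 3.5 mm thick, 151 mm tall, 90 g, black grip tab on top; starts upright in the holder, x roughly away from the robot. Origin: hook_seat. In its x-z plane (mm): crown above the origin; shank on the -x side, inner face x = -7, down to z = -40; then slanting to (14, -76) into the lower curl, open upward and to -x, tip at (-16, -76).
- hook_jaw_roller (a point): White roller (7 mm thick) of the spring jaw, 7 mm to +x of and 8 mm below hook_seat. The jaw hangs from the crown on the hook's +x side, lower end at x = 14, z = -15 mm. The roller narrows the mouth under the upper curl to 10 mm; pressing the rail past it takes roughly 5 to 10 N, then it springs back beneath the rail and the force drops suddenly.
- hook_grip (a point): Centre of where to hold the hook's black grip tab: tab 24 mm (x) by 12 mm (y, pinch here) by 41 mm tall (z from +9 to +50 mm of the hook); this point is 34 mm above hook_seat, on the mid plane.
- hook_seat (a point): The hook's origin: where the rail's axis lies when fully home in the upper curl. The rail enters from the hook's +x side, between the jaw's lower end and the slanting strap: carry the hook in its +x direction with this point about 28 mm above the rail axis until it is over the rail, then press straight down.
- hook_curl (a point): Where a bail wire's axis lies at the bottom of the hook's lower curl: 95 mm straight below hook_seat. The curl is 24 mm wide inside; a 5 mm wire coming in from the hook's -x side over the tip must have its axis at least 22 mm above this point (28 mm is good).
- pail: Small white waste pail, 70 mm across the rim, 63 mm high, about 110 g, upright on the desk, with a stiff upright steel wire bail over it (115 mm high in all) and a flat stub handle on its -x side, roughly toward the robot. Origin: centre of its underside; z up.
- pail_grip (a point): Centre of where to hold the pail's stub handle: plate 50 mm long (x from -82 to -32 mm of the pail), 10 mm thick (y, pinch here), 28 mm high (z 31 to 59 mm); this point is at x = -64, z = 45 mm of the pail. To keep clear of the rail and the hook while hanging, hold it with the gripper leaning back toward the robot by 20 to 30 degrees.
- pail_bail (a point): Middle of the bail's straight top wire, on its axis: wire 5 mm thick, straight for 52 mm along the pail's y; 112 mm above the pail's underside, over its centre (64 mm ahead of and 67 mm above pail_grip).
- bond_bottle: Bystander: small dark dropper bottle with a white cap, 21 x 21 x 58 mm. Origin: centre of its underside.
- dish: Bystander: small white waisted dappen dish, 32 x 32 x 25 mm. Origin: centre of its underside.
- jaw_model: Bystander: pink block with a row of six teeth, 22 x 58 x 29 mm. Origin: centre of its underside.
Things that resemble listed ones, but are neither listed nor needed, are in the scene too. There is more than one size of the pail; the job needs the larger. Of the things that look like the hook, the larger one is meant.

How it is judged (in metres and radians):
On the way, in this order (a step that is already met when the one before it is completed fails the run):
1. the S-hook is snapped home on the rail, let go, with the pail not yet on it (x of hook_seat in the frame of rail_mid between -0.004 and 0.004 m and z of hook_seat in the frame of rail_mid between -0.006 and 0.006 m and y of hook_seat in the frame of rail_mid between -0.05 and 0.05 m and contact force between the fingers and hook below 0.1 N and contact force between pail and hook below 0.05 N), for 0.3 s.
2. the pail hangs by its bail in the lower curl (x of pail_bail in the frame of hook_curl between -0.01 and 0.01 m and z of pail_bail in the frame of hook_curl between -0.006 and 0.01 m and y of pail_bail in the frame of hook_curl between -0.024 and 0.024 m and x of hook_seat in the frame of rail_mid between -0.004 and 0.004 m and z of hook_seat in the frame of rail_mid between -0.006 and 0.006 m and y of hook_seat in the frame of rail_mid between -0.05 and 0.05 m), for 0.2 s.
At the end, for the whole second after the job is handed in: Hook home on the rail: seat within 4 mm across, 6 mm in height of its axis, 50 mm of its middle. Bail wire in the lower curl: within 10 mm of its bottom, wire's middle within 24 mm of the hook. Pail off desk and stand, within 0.35 rad of upright; both under 0.05 m/s (all of step 2 and contact force between pail and hook above 0.3 N and contact force between hook and stand above 0.5 N and height (world z) of pail above 0.04 m and angle between pail's own z axis and vertical below 0.35 rad and linear speed of each of pail, hook below 0.05 m/s and contact force between pail and stand below 0.05 N); the robot touches nothing.
It fails at once if the hook is forced against the rail with more than 25 N (contact force between hook and stand above 25 N).
It fails at once if the pail is forced against the hook with more than 15 N (contact force between pail and hook above 15 N).
It fails at once if the bottle is moved more than 30 mm or tipped (distance of bond_bottle from where it was at the start of the episode above 0.03 m or angle between bond_bottle's own z axis and vertical above 0.6 rad).
It fails at once if the dish is moved more than 30 mm or tipped (distance of dish from where it was at the start of the episode above 0.03 m or angle between dish's own z axis and vertical above 0.6 rad).
It fails at once if the jaw model is moved more than 30 mm or tipped (distance of jaw_model from where it was at the start of the episode above 0.03 m or angle between jaw_model's own z axis and vertical above 0.6 rad).
It also fails if it takes over 72 s, if anything falls off the work surface, if the arm or the gripper's body presses on something with over 40 N, if the wrist force passes 120 N, or if a joint passes its speed limit or range.

## Robot

A 6-joint arm with a two-finger parallel gripper is mounted at the origin on a cart in front of the work surface, level with it; the furniture and walls round the work are solid. World frame = base frame: x ahead of the robot, y to its left, z up, the work surface at z = 0. Lengths are in mm, angles in degrees, forces in N, time in s.
With the tool pointing down it reaches from about 300 to 850 mm from the base axis. Payload 4.2 kg.
Tool frame: the origin (TCP) lies midway between the tips of the shut fingers; the grasp point (between the pads) lies 19 mm behind it (env.grip_point_offset is the distance from the TCP to the grasp point, in mm); z points along the fingers, x is the direction in which the jaws open and shut, and the axes are right-handed (so a half turn about z gives the same grasp; the last joint's range is limited). The gripper opens to 91 mm and grips with 3 to 60 N. Pads are 32 mm wide; open, the fingers measure 118 mm over their backs; the gripper's body (76 mm by 178 mm) begins 60 mm behind the grasp point.
Start: joints at [66.52, 18.312, 89.639, -0, 72.044, -1.146], TCP at [218.507, 531.884, 188.876] pointing down, gripper open.
Joint ranges: [-177.97, 177.97], [-48.28, 115.42], [12.27, 149.76], [-77.06, 257.06], [2.81, 150.46], [-146.56, 146.56]. Speed limits (degrees/s): [147.25, 147.25, 180, 180, 180, 180].

## Interface

Orientations are given as [roll, pitch, yaw] about the fixed x, y, z axes, in that order (R = Rz(yaw) Ry(pitch) Rx(roll)).
In Python, from workcell import env gives the robot as it stands.
- The arm moves only by the shell command python3 -m pendant 'ROWS' [FORCE]. ROWS is JSON, a list of rows, each an object with "xyz": the shift along the tool's x, y, z in m, a list of three; "roll": the turn about the tool's z in degrees; "jaw": the closure, from 0 (fully open) to 1 (shut). A call has exactly 8 rows; each row is the pose to reach, as a shift and turn from the pose commanded when the call began, along the tool's axes at that moment; what a row does not reach only later rows make up. A row lasts 1/8 s, in which the tool goes at most 62.5 mm and 10.7 degrees, less where a joint would pass 70% of its speed; a pose out of reach is approached as far as the arm can. A call with a gripper value outside its range is refused whole. The fingers move at their own pace and stop on an object; FORCE is the grip in N (left out, the last holds). Time passes only in rows, so rows that repeat a pose let the fingers close, or fill a call up. It gives the time, the measured TCP pose, the force and the opening at its end, in the units of the state.
- env.state(): the state, without advancing time (a new reading comes with each control period).
- env.grab_frame(name): name is "scene" or "top" or "wrist"; returns (picture, depth): 400x640x3 uint8, blue, green, red; 400x640 float32, mm along the optical axis (not along the pixel's ray), 0 where there is no reading.
- env.camera_params(name): a dict with "camera_matrix" (3x3 intrinsics, pixels), "cam_to_world" (4x4, takes a point from camera to world coordinates); the wrist camera has in their place "hand_eye" (4x4, takes a point from camera to tool coordinates, whose origin is the TCP and whose axes are the tool frame's). Camera axes: x right, y up, looking along -z (the intrinsics and any distortion apply to the point x, -y, -z); pixel columns grow to the right and rows downward; lengths in mm; the calibration is good to about 2 mm. A picture is of the moment at which its call begins: read the wrist's pose just before it. camera_params takes no time and is no camera call.
- env.job_done(): hands the job in, once; it reports no verdict.
The state is a dict: "time_s": time; "qpos": joint angles; "qvel": joint speeds; "effort": joint torques, N m; "ee_pos": TCP position; "ee_rot": TCP orientation; "force": force on the tool from outside, world axes, zero at the start; "torque": the same for the moment, N m; "gripper_width": finger opening in mm.
Only numpy, scipy, OpenCV 4.12 (cv2) and the standard library are available. Lean on these libraries where they do the work, as an engineer would, in place of code of your own. Each camera call takes 0.05 s, during which the arm holds its last target. There are 200 camera calls.

## Working session

There is one attempt and no reset: what is moved stays moved. The work goes in short steps, Python scripts to look and compute and a shell command to move; the robot and the scene stay as the last step left them, time stands still between calls to the robot, and variables do not carry over. Pictures are saved under pics/ and viewed, about 8 in all and at most 12, crops included, and the job is handed in when it is done.

```bash
ls; mkdir -p pics; cat > h.py <<'E'
import numpy as np, cv2
from workcell import env
from scipy.spatial.transform import Rotation as R
def grab(n):
    s=env.state(); p=env.camera_params(n); im,d=env.grab_frame(n); return s,p,im,d
def tool(s):
    T=np.eye(4); T[:3,:3]=R.from_euler('xyz',s['ee_rot'],degrees=True).as_matrix(); T[:3,3]=s['ee_pos']; return T
def cloud(n,save=None):
    s,p,im,d=grab(n); K=np.array(p['camera_matrix'])
    T=np.array(p['cam_to_world']) if 'cam_to_world' in p else tool(s)@np.array(p['hand_eye'])
    v,u=np.mgrid[0:400,0:640]
    dist=np.array(p.get('distortion',p.get('dist_coeffs',np.zeros(5))),float)
    q=cv2.undistortPoints(np.stack([u,v],-1).reshape(-1,1,2).astype(np.float64),K,dist).reshape(400,640,2)
    P=np.stack([q[...,0]*d,-q[...,1]*d,-d],-1)@T[:3,:3].T+T[:3,3]
    P[d==0]=np.nan
    if save: cv2.imwrite('pics/%s.png'%save,im); np.save('pics/%s.npy'%save,P)
    return im,P
E
python3 - <<'E'
from h import *
print(env.state()); 
for n in('scene','top','wrist'): print({k:np.round(np.array(v,dtype=float),3).tolist() for k,v in env.camera_params(n).items()})
a=cloud('scene','scene0');b=cloud('top','top0')
cv2.imwrite('pics/both0.png',cv2.resize(np.vstack([a[0],b[0]]),(640,800))[:, :])
E
```

```text
pics
{'time_s': 0.0, 'qpos': array([ 6.65195348e+01,  1.83500400e+01,  8.97065996e+01, -3.02394171e-04,
        7.20420662e+01, -1.14631569e+00]), 'qvel': array([-0.06658172,  0.02106074, -0.06458609, -0.02726601,  0.033714  ,
        0.01661975]), 'effort': array([-1.22721027e-03, -4.12451971e+01, -2.31973153e+01,  7.23575405e-02,
        4.59130865e-02, -1.55347552e-04]), 'ee_pos': array([218.29263543, 531.36542443, 188.03504316]), 'ee_rot': array([-1.79998313e+02,  9.86918041e-02,  6.76659454e+01]), 'force': array([0.1034351 , 0.19058217, 0.81127258]), 'torque': array([ 0.02024265,  0.01617922, -0.01461159]), 'gripper_width': 91.4622215340711}
{'camera_matrix': [[442.82, 0.0, 321.57], [0.0, 442.82, 196.847], [0.0, 0.0, 1.0]], 'cam_to_world': [[-0.63, 0.425, -0.65, -145.542], [-0.777, -0.359, 0.518, 597.299], [-0.013, 0.831, 0.556, 772.107], [0.0, 0.0, 0.0, 1.0]]}
{'camera_matrix': [[374.523, 0.0, 318.145], [0.0, 374.523, 196.046], [0.0, 0.0, 1.0]], 'cam_to_world': [[0.002, 0.996, -0.092, 429.175], [-0.999, 0.005, 0.038, 77.462], [0.038, 0.092, 0.995, 1123.537], [0.0, 0.0, 0.0, 1.0]]}
{'camera_matrix': [[297.623, 0.0, 320.88], [0.0, 297.623, 206.054], [0.0, 0.0, 1.0]], 'hand_eye': [[1.0, -0.001, -0.001, 0.038], [-0.001, -0.961, -0.277, -79.395], [-0.0, 0.277, -0.961, -196.064], [0.0, 0.0, 0.0, 1.0]]}
```

View pics/scene0.png

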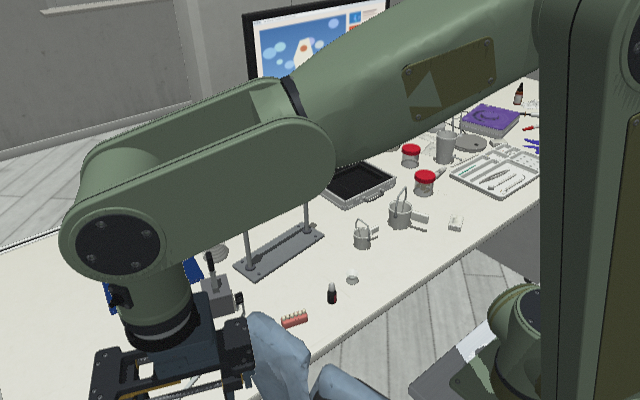

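View pics/top0.png

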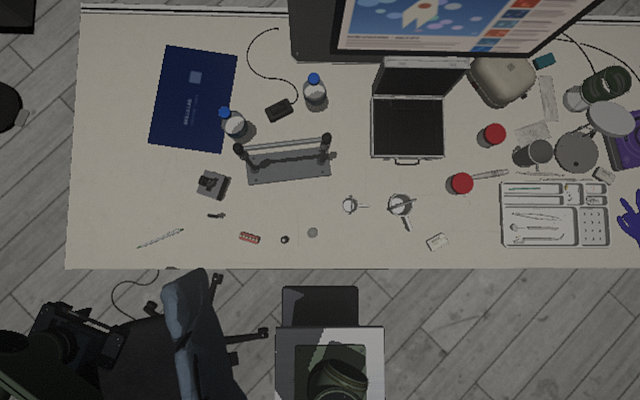

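The top view shows a holder with the hook at (212,184), with a small hook lying at (216,215). The stand is around (288,160). The pails are at (349,205), small, and (399,205), larger with its handle at (407,225). The jaw model is at (249,238), the bottle at (284,240) and the dish at (312,232).

```bash
python3 - <<'E'
from h import *
P=np.load('pics/top0.npy'); im=cv2.imread('pics/top0.png')
def seg(n,u0,u1,v0,v1,zs):
    Q=P[v0:v1,u0:u1].reshape(-1,3)
    for a,b in zs:
        m=Q[(Q[:,2]>a)&(Q[:,2]<b)]
        if len(m)>2:
            c=m.mean(0); w,V=np.linalg.eigh(np.cov(m[:,:2].T)); ang=np.degrees(np.arctan2(V[1,1],V[0,1]))
            print(n,(a,b),len(m),c.round(1),'min',m.min(0).round(),'max',m.max(0).round(),'axis',ang.round(1),'sd',np.sqrt(w).round(1))
seg('hook/holder',195,235,165,200,[(50,70),(70,120),(120,150),(150,250)])
seg('smallhook',203,230,207,222,[(5,80)])
seg('stand',225,340,125,190,[(5,15),(265,300),(300,330)])
seg('pailL',380,420,185,235,[(20,50),(50,62),(62,80),(80,108),(108,130)])
seg('pailS',335,375,190,220,[(20,45),(45,62),(62,130)])
seg('jaw',235,265,228,246,[(10,60)]);seg('bottle',278,292,232,246,[(10,80)]);seg('dish',304,320,225,240,[(10,60)])
a=cv2.resize(im[160:225,190:260],None,fx=5.5,fy=5.5,interpolation=2);b=cv2.resize(im[180:245,335:430],None,fx=4.4,fy=5.5,interpolation=2)
cv2.imwrite('pics/crop1.png',np.hstack([a,b]))
E
```

```text
hook/holder (50, 70) 431 [557.  338.   60.1] min [518. 302.  50.] max [600. 381.  67.] axis 156.8 sd [17.9 22.2]
hook/holder (70, 120) 24 [558.3 337.2 101.9] min [547. 332.  74.] max [573. 348. 120.] axis 162.4 sd [2.5 9.1]
hook/holder (120, 150) 28 [556.7 336.9 134.7] min [547. 333. 121.] max [568. 343. 146.] axis 159.5 sd [0.8 7. ]
hook/holder (150, 250) 46 [559.  341.1 155. ] min [548. 334. 150.] max [570. 348. 159.] axis 158.0 sd [3.4 6.7]
smallhook (5, 80) 22 [470.5 334.2  35.7] min [457. 298.   5.] max [490. 375.  79.] axis 72.1 sd [ 5.1 22.6]
stand (5, 15) 2293 [622.9 129.1  10.1] min [553. -25.   5.] max [745. 314.  15.] axis 95.8 sd [29.  70.6]
stand (265, 300) 511 [622.8 126.3 289.5] min [600.  16. 265.] max [644. 233. 300.] axis 97.4 sd [ 4.3 61.9]
stand (300, 330) 132 [623.5 127.2 309.9] min [602.  18. 300.] max [645. 235. 316.] axis 97.3 sd [ 4.8 99.8]
pailL (20, 50) 118 [ 496.7 -214.8   37.1] min [ 429. -232.   21.] max [ 533. -166.   50.] axis -174.3 sd [15.9 28.4]
pailL (50, 62) 161 [ 482.9 -213.3   57.9] min [ 429. -235.   50.] max [ 538. -165.   62.] axis -165.7 sd 
[... 294 characters left out ...]
. -229.  109.] max [ 516. -174.  119.] axis 110.7 sd [ 1.4 17.4]
pailS (20, 45) 108 [506.3 -71.9  37.6] min [ 478. -112.   21.] max [531. -33.  45.] axis 74.6 sd [11.9 21.5]
pailS (45, 62) 20 [500.1 -57.1  47.3] min [ 477. -108.   45.] max [529. -32.  57.] axis 99.8 sd [16.5 20.5]
pailS (62, 130) 30 [502.3 -55.8  78.2] min [479. -58.  64.] max [531. -53.  84.] axis 177.8 sd [ 1.2 14.7]
jaw (10, 60) 151 [408.2 236.3  21.8] min [393. 208.  10.] max [425. 266.  31.] axis 74.2 sd [ 6.3 16.6]
bottle (10, 80) 44 [402.6 132.8  43. ] min [394. 124.  11.] max [411. 143.  60.] axis 113.9 sd [5.2 5.4]
dish (10, 60) 96 [422.   53.8  21. ] min [408.  39.  12.] max [437.  68.  28.] axis 124.6 sd [8.  8.2]
```

View pics/crop1.png

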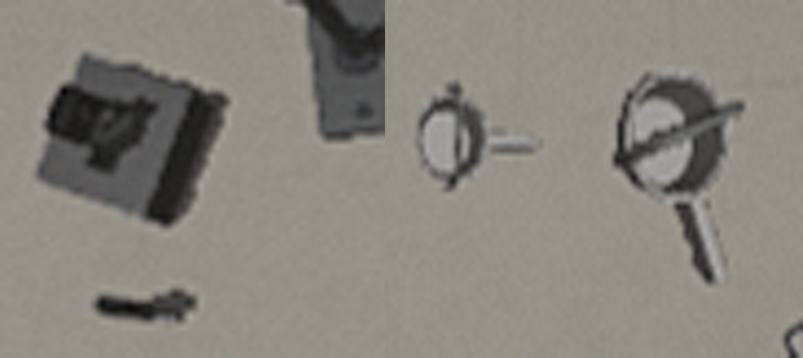

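The crop confirms the large hook standing in the holder, seen at top-view (212,184), with its top at about 158 mm as expected. The other hook, at (216,215), is clearly smaller. Of the two pails, the one at (399,205) is larger (bail top 114 mm, rim about 70 mm), so that is the one meant. Next I move above the hook.

```bash
python3 -m pendant '[{"xyz":[0,0.0,-0.05],"roll":0,"jaw":0},{"xyz":[-0.006,0.055,-0.05],"roll":0,"jaw":0},{"xyz":[-0.013,0.11,-0.05],"roll":0,"jaw":0},{"xyz":[-0.02,0.165,-0.05],"roll":0,"jaw":0},{"xyz":[-0.027,0.22,-0.05],"roll":0,"jaw":0},{"xyz":[-0.034,0.275,-0.05],"roll":0,"jaw":0},{"xyz":[-0.041,0.33,-0.05],"roll":0,"jaw":0},{"xyz":[-0.047,0.37,-0.05],"roll":0,"jaw":0}]'
python3 -m pendant '[{"xyz":[0,0.018,0],"roll":-1,"jaw":0},{"xyz":[0,0.018,0],"roll":-1,"jaw":0},{"xyz":[0,0.018,0],"roll":-1,"jaw":0},{"xyz":[0,0.018,0],"roll":-1,"jaw":0},{"xyz":[0,0.018,0],"roll":-1,"jaw":0},{"xyz":[0,0.018,0],"roll":-1,"jaw":0},{"xyz":[0,0.018,0],"roll":-1,"jaw":0},{"xyz":[0,0.018,0],"roll":-1,"jaw":0}]'
cat >> h.py <<'E'
def delta(p,s=None):
    s=s or env.state(); T=tool(s); return (T[:3,:3].T@(np.array(p)-T[:3,3])).round(1)
E
python3 - <<'E'
from h import *
im,P=cloud('wrist','w1')
im2,P2=cloud('scene','s1')
s=env.state();print(s['ee_pos'],s['ee_rot'],s['force'])
Q=P.reshape(-1,3);Q=Q[np.hypot(Q[:,0]-559,Q[:,1]-341)<60]
for a,b in[(55,66),(95,115),(115,140),(140,149),(149,165)]:
    m=Q[(Q[:,2]>a)&(Q[:,2]<b)]
    if len(m)>5:
        r=cv2.minAreaRect(m[:,:2].astype(np.float32)); print(a,b,len(m),m.mean(0).round(1),r)
# gripper/wrist profile from scene1 in the tool frame
T=tool(s); L=(P2.reshape(-1,3)-T[:3,3])@T[:3,:3]
for z in range(-400,20,30):
    m=L[(abs(L[:,2]-z)<15)&(np.hypot(L[:,0],L[:,1])<170)]
    if len(m): print(z,len(m),m.min(0).round(),m.max(0).round())
E
```

```text
time_s: 1.1
ee_pos: [544.6, 346.2, 238.1]
ee_rot: [-180.0, 0.1, 67.6]
force: [0.2, 0.4, 0.0]
gripper_width: 91.5
time_s: 2.1
ee_pos: [559.5, 341.0, 238.9]
ee_rot: [-180.0, -0.0, 68.7]
force: [0.1, -0.0, -0.3]
gripper_width: 91.3
[559.54191968 340.96662378 238.8769781 ] [ 1.79998777e+02 -4.63550563e-03  6.86675037e+01] [ 0.29800488  0.02423219 -0.55484472]
55 66 2038 [558.3 343.7  60.3] ((561.7177124023438, 342.61798095703125), (59.99319076538086, 70.27579498291016), 70.75353240966797)
95 115 36 [553.6 344.8 103.3] ((560.0890502929688, 343.2950744628906), (16.39380645751953, 17.470504760742188), 71.38902282714844)
115 140 53 [550.9 346.2 129.4] ((551.4554443359375, 346.0406494140625), (11.846982955932617, 3.228983163833618), 73.65469360351562)
140 149 37 [554.6 345.6 144.8] ((560.27685546875, 343.2589111328125), (12.147653579711914, 21.37984848022461), 68.52068328857422)
149 165 289 [560.6 343.  155.2] ((561.3009033203125, 342.77581787109375), (11.86526107788086, 23.334257125854492), 69.55731201171875)
-400 3000 [-118. -144. -415.] [  61.   47. -385.]
-370 2583 [ -93. -144. -385.] [  67.  -17. -355.]
-340 1841 [-118. -144. -355.] [  67.  -17. -325.]
-310 562 [ -34.  -62. -325.] [  49.   -1. -295.]
-280 862 [ -35.  -37. -295.] [  48.   -2. -265.]
-250 799 [ -37.  -40. -265.] [  37.    2. -235.]
-220 751 [ -49.  -40. -235.] [  37.   35. -205.]
-190 628 [ -50.  -40. -205.] [  23.   38. -175.]
-160 1510 [ -89.  -40. -175.] [  89.   38. -145.]
-130 1385 [ -89.  -41. -145.] [  89.   36. -115.]
-100 223 [ -81.  -40. -115.] [ 81.  18. -85.]
-70 240 [-97. -20. -85.] [ 58.  88. -55.]
-40 282 [-129.  -20.  -55.] [ 56. 116. -25.]
-10 123 [-99. -15. -25.] [ 52. 103.   5.]
```

View pics/w1.png

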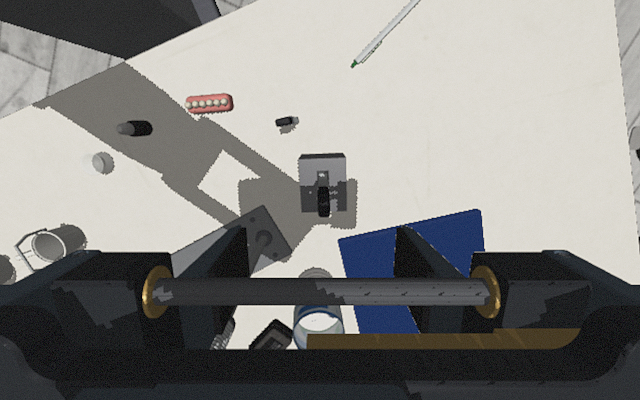

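The wrist view shows the large hook tab at (323,200) in the grey holder. It measures 23x12 mm with its top at z=155, and its shank lies on the -x side, as described. I go down and grip it.

```bash
python3 -m pendant '[{"xyz":[0.0025,0.001,0],"roll":-1,"jaw":0},{"xyz":[0.0025,0.001,0.03],"roll":-1,"jaw":0},{"xyz":[0.0025,0.001,0.06],"roll":-1,"jaw":0},{"xyz":[0.0025,0.001,0.085],"roll":-1,"jaw":0},{"xyz":[0.0025,0.001,0.105],"roll":-1,"jaw":0},{"xyz":[0.0025,0.001,0.118],"roll":-1,"jaw":0},{"xyz":[0.0025,0.001,0.118],"roll":-1,"jaw":0},{"xyz":[0.0025,0.001,0.118],"roll":-1,"jaw":0}]' 40
python3 -m pendant '[{"xyz":[0,0,0],"roll":0,"jaw":0.5},{"xyz":[0,0,0],"roll":0,"jaw":0.7},{"xyz":[0,0,0],"roll":0,"jaw":1},{"xyz":[0,0,0],"roll":0,"jaw":1},{"xyz":[0,0,0],"roll":0,"jaw":1},{"xyz":[0,0,0],"roll":0,"jaw":1},{"xyz":[0,0,0],"roll":0,"jaw":1},{"xyz":[0,0,0],"roll":0,"jaw":1}]' 40
```

```text
time_s: 3.2
ee_pos: [562.0, 343.3, 121.8]
ee_rot: [179.9, -0.1, 69.7]
force: [1.1, -0.2, 1.1]
gripper_width: 91.2
time_s: 4.2
ee_pos: [561.4, 342.9, 120.9]
ee_rot: [180.0, -0.0, 69.7]
force: [-0.0, -0.0, 0.3]
gripper_width: 14.0
```

```bash
python3 -m pendant '[{"xyz":[0,0,-0.02],"roll":0,"jaw":1},{"xyz":[0,0,-0.05],"roll":0,"jaw":1},{"xyz":[0,0,-0.09],"roll":0,"jaw":1},{"xyz":[0,0,-0.13],"roll":0,"jaw":1},{"xyz":[0,0,-0.17],"roll":0,"jaw":1},{"xyz":[0,0,-0.205],"roll":0,"jaw":1},{"xyz":[0,0,-0.22],"roll":0,"jaw":1},{"xyz":[0,0,-0.22],"roll":0,"jaw":1}]'
python3 - <<'E'
from h import *
P=np.load('pics/top0.npy').reshape(-1,3)
im,P1=cloud('top','top1'); P1=P1.reshape(-1,3)
iw,Pw=cloud('wrist','w2'); Pw=Pw.reshape(-1,3)
for n,Q in(('t0',P),('t1',P1),('w',Pw)):
    m=Q[(Q[:,2]>283)&(Q[:,2]<298)&(abs(Q[:,0]-622)<25)&(Q[:,1]>60)&(Q[:,1]<190)]
    if len(m)>20:
        k=np.polyfit(m[:,1]-127,m[:,0],1); r=m[:,0]-np.polyval(k,m[:,1]-127); m=m[abs(r)<8]
        k=np.polyfit(m[:,1]-127,m[:,0],1); r=m[:,0]-np.polyval(k,m[:,1]-127)
        print(n,len(m),k,np.degrees(np.arctan(-k[0])),np.percentile(r,[2,98]),np.percentile(m[:,2],[5,50,95]))
    t=Q[(Q[:,2]>308)&(Q[:,2]<317)&(abs(Q[:,0]-622)<40)]
    for a,b in((0,50),(200,245)):
        q=t[(t[:,1]>a)&(t[:,1]<b)]; print(n,'post',len(q),q.mean(0), q.min(0),q.max(0)) if len(q) else 0
    f=Q[(Q[:,2]>6)&(Q[:,2]<14)&(abs(Q[:,0]-622)<80)&(abs(Q[:,1]-127)<150)]
    print(n,'foot',len(f),cv2.minAreaRect(f[:,:2].astype(np.float32)) if len(f) else 0)
s=env.state();print(s['ee_pos'],s['gripper_width'],s['force'])
E
```

```text
time_s: 5.2
ee_pos: [561.5, 343.0, 341.0]
ee_rot: [180.0, -0.0, 69.7]
force: [-0.1, 0.4, -1.7]
gripper_width: 11.8
t0 304 [-1.29604708e-01  6.23865353e+02] 7.384638819128844 [-5.01076969  6.28466272] [286.22080961 290.16965448 293.06405735]
t0 post 47 [637.58239342  27.09978933 312.79279204] [629.64246713  18.45129136 309.3345947 ] [644.84472433  34.02169118 316.41139569]
t0 post 51 [611.88344791 225.15881439 312.62454589] [603.94516788 217.57909461 309.58002603] [620.05491772 233.11456146 315.51469187]
t0 foot 2144 ((621.9722900390625, 130.53250122070312), (287.6780090332031, 154.99496459960938), 89.08810424804688)
t1 306 [-1.31553234e-01  6.23892581e+02] 7.494409425393845 [-4.93820814  6.40144593] [286.01682441 290.10510827 293.04723532]
t1 post 49 [637.10157541  27.34502378 312.89976335] [629.02751962  18.42754749 308.34898169] [645.21106538  34.07056886 315.90796727]
t1 post 53 [611.66418469 224.98966189 312.90301349] [604.28411242 217.20791713 309.11676224] [619.96547189 233.19102985 315.8979804 ]
t1 foot 2115 ((625.1051635742188, 137.6952667236328), (279.72161865234375, 135.9100799560547), 85.69686126708984)
w 651 [-9.98922893e-02  6.23538386e+02] 5.7044828088957225 [-3.83270924  6.41038578] [285.1554101  289.56861003 291.59290294]
w post 1 [611.58983004 217.77150028 312.90900542] [611.58983004 217.77150028 312.90900542] [611.58983004 217.77150028 312.90900542]
w foot 4881 ((626.8193359375, 126.23548126220703), (89.82672882080078, 250.69668579101562), 7.28685998916626)
[560.93407078 342.6549543  338.94075283] 11.498054920893246 [-0.31233493  0.27831161 -0.79858135]
```

View pics/w2.png

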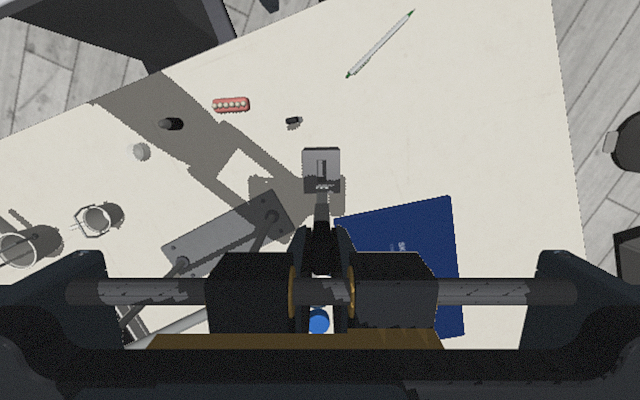

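The wrist view shows the empty pocket at (322,170), and the hook is held in the gripper. The rail mid is at about (624.4, 126.2, 285) with yaw 7.4°. I carry the hook to the near side of the rail.

```bash
python3 -m pendant '[{"xyz":[-0.025,0.008,0],"roll":-3,"jaw":1},{"xyz":[-0.06,0.0175,0],"roll":-8,"jaw":1},{"xyz":[-0.1,0.029,0],"roll":-13,"jaw":1},{"xyz":[-0.14,0.041,0],"roll":-18,"jaw":1},{"xyz":[-0.175,0.051,0],"roll":-23,"jaw":1},{"xyz":[-0.2,0.058,0.005],"roll":-26,"jaw":1},{"xyz":[-0.218,0.0635,0.01],"roll":-27.7,"jaw":1},{"xyz":[-0.218,0.0635,0.012],"roll":-27.7,"jaw":1}]'
python3 - <<'E'
from h import *
i2,Ps=cloud('scene','s3')
iw,Pw=cloud('wrist','w3')
s=env.state();print(s['ee_pos'],s['ee_rot'],s['gripper_width'],s['force'])
T=tool(s);print('rail delta',delta([624.4,126.2,300]))
C=np.array([624.4,126.2]);ex=np.array([.9917,.1288]);ey=np.array([-.1288,.9917])
for n,P in(('scene',Ps),('wrist',Pw)):
    Q=P.reshape(-1,3);X=(Q[:,:2]-C)@ex;Y=(Q[:,:2]-C)@ey
    m=(Q[:,2]>282)&(Q[:,2]<297)&(abs(X)<14)&(abs(Y)<80)
    if m.sum()>10: print(n,'rail',m.sum(),np.percentile(X[m],[3,50,97]),np.percentile(Q[m,2],[3,50,97]), np.polyfit(Y[m],X[m],1))
    L=(Q-T[:3,3])@T[:3,:3]
    for z in range(-15,115,10):
        m=(abs(L[:,2]-z)<5)&(abs(L[:,0])<10)&(abs(L[:,1])<40)
        if m.sum()>4: print(n,z,m.sum(),'x',np.percentile(L[m,0],[3,50,97]).round(1),'y',np.percentile(L[m,1],[3,50,97]).round(1))
cv2.imwrite('pics/both3.png',np.vstack([i2[100:400],iw[100:400]]))
E
```

```text
time_s: 6.3
ee_pos: [544.4, 115.4, 327.1]
ee_rot: [-179.8, 0.0, 97.2]
force: [-0.3, 1.6, 0.1]
gripper_width: 11.9
[544.77085791 116.85497406 327.59578172] [-1.79871185e+02 -3.48705190e-02  9.73317966e+01] 11.50726476187605 [-0.22260357 -0.7322547  -1.78861717]
rail delta [-0.9 80.2 27.4]
scene rail 262 [-3.32550316 -0.55997507  5.30956978] [282.81447939 289.33663347 292.8168552 ] [-0.00442804  0.1896233 ]
scene -15 42 x [-5.1  4.   6.4] y [-11.4  -5.9  11.9]
scene -5 42 x [-4.   3.7  6.1] y [-12.3  -4.5   8.9]
scene 5 44 x [-4.1  3.6  5.7] y [-11.   -5.1  11.5]
scene 15 36 x [-8.3  2.   5.1] y [-10.5  -6.1  12.7]
scene 25 42 x [-6.9  0.7  6.1] y [-10.   -2.7  11.4]
scene 35 23 x [-6.1  1.   5.3] y [-10.2  -8.6  14.1]
scene 45 19 x [-6.1  1.5  6. ] y [-10.2  -8.4  -5.9]
scene 55 16 x [-4.4  0.8  5.2] y [-10.5  -8.1  -6.3]
scene 65 12 x [-5.2  3.5  6.6] y [-6.4 -3.1 -0.9]
scene 75 13 x [-5.2  3.2  6.7] y [-0.   3.   6.8]
scene 85 13 x [-8.1  2.9  6.1] y [ 7.5 10.1 13.3]
scene 95 33 x [-6.1  1.2  5.9] y [-16.8 -13.9  16.1]
scene 105 39 x [-6.7  0.9  6.1] y [-14.2  11.   17.5]
wrist rail 130 [0.193607   2.98344246 6.65535705] [289.61281061 290.94340819 292.19923395] [-0.01661027  3.15040141]
wrist -15 97 x [-6.3  0.2  5.9] y [-11.7 -11.1  -7.8]
wrist -5 93 x [-5.9  0.2  6.3] y [-11.6 -11.1  -7.4]
wrist 5 44 x [-5.5  0.2  6. ] y [-11.6 -10.6  -8.6]
wrist 15 68 x [-5.7 -0.1  5.5] y [-9.9 -9.5 -9.2]
wrist 25 56 x [-5.2  0.3  5.7] y [-9.8 -9.3 -9. ]
wrist 35 55 x [-5.4  0.3  5.9] y [-9.6 -9.3 -9. ]
wrist 45 48 x [-5.3  0.3  6.1] y [-9.5 -9.3 -9. ]
wrist 55 26 x [-4.9  0.7  5.7] y [-9.6 -9.2 -8.9]
wrist 95 53 x [-4.6  1.3  6.3] y [-17.  -15.3 -12.7]
wrist 105 9 x [-4.6 -1.7  5.1] y [-9.8 -9.6 -8. ]
```

View pics/both3.png

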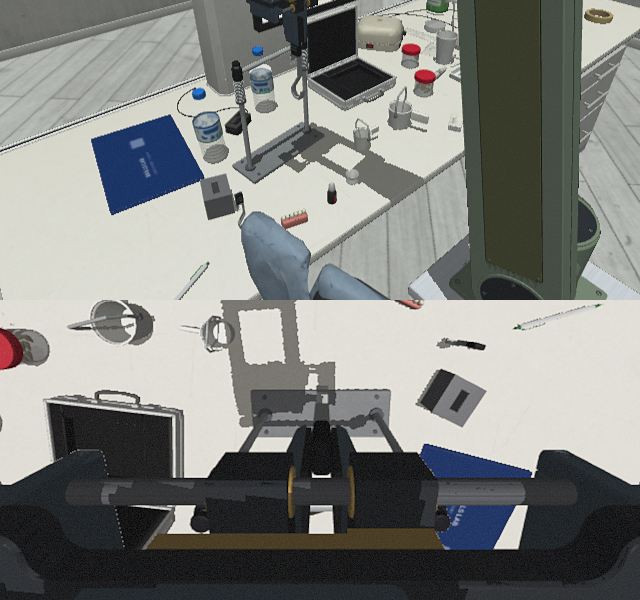

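The scene view shows the hook hanging in the gripper at (297,75) on the near side of the rail. The wrist view shows it centred on the stand at (320,420) and not tilted. Seat height is 312.6, which is 27.6 above the rail axis. I carry it to about 8 mm short, then feel for the shank's contact.

```bash
python3 -m pendant '[{"xyz":[0,0.01,0],"roll":0,"jaw":1},{"xyz":[0,0.025,0],"roll":0,"jaw":1},{"xyz":[0,0.04,0],"roll":0,"jaw":1},{"xyz":[0,0.052,0],"roll":0,"jaw":1},{"xyz":[0,0.062,0],"roll":0,"jaw":1},{"xyz":[0,0.069,0],"roll":0,"jaw":1},{"xyz":[0,0.072,0],"roll":0,"jaw":1},{"xyz":[0,0.072,0],"roll":0,"jaw":1}]'
python3 -m pendant '[{"xyz":[0,0.001,0],"roll":0,"jaw":1},{"xyz":[0,0.002,0],"roll":0,"jaw":1},{"xyz":[0,0.003,0],"roll":0,"jaw":1},{"xyz":[0,0.004,0],"roll":0,"jaw":1},{"xyz":[0,0.005,0],"roll":0,"jaw":1},{"xyz":[0,0.005,0],"roll":0,"jaw":1},{"xyz":[0,0.005,0],"roll":0,"jaw":1},{"xyz":[0,0.005,0],"roll":0,"jaw":1}]'
python3 - <<'E'
from h import *
i2,Ps=cloud('scene','s4')
s=env.state();print(s['ee_pos'],s['force'],delta([624.4,126.2,300]))
cv2.imwrite('pics/c4.png',cv2.resize(i2[60:240,210:410],None,fx=3,fy=3,interpolation=2))
E
```

```text
time_s: 7.4
ee_pos: [616.5, 125.6, 328.9]
ee_rot: [-180.0, -0.0, 97.4]
force: [-0.4, -0.8, -0.7]
gripper_width: 11.4
time_s: 8.4
ee_pos: [621.5, 126.3, 328.9]
ee_rot: [180.0, -0.0, 97.4]
force: [0.3, -0.1, -1.3]
gripper_width: 11.6
[621.51568601 126.30697347 328.87071405] [-0.34844168  0.01171619 -1.97704813] [-0.5  2.8 28.9]
```

View pics/c4.png

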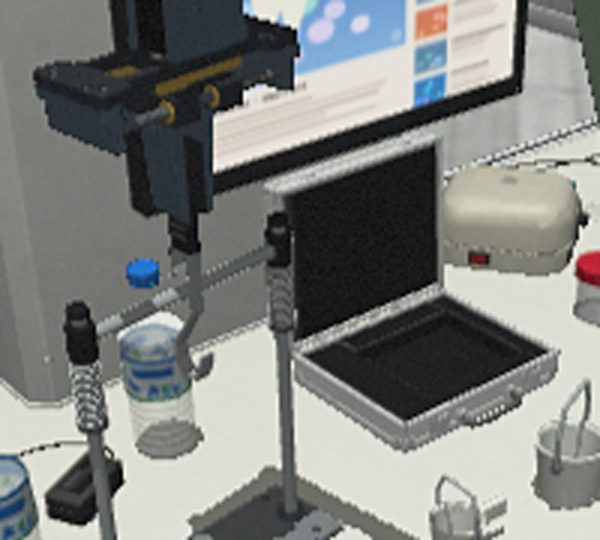

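The crop shows the hook straddling the rail mid at (190,280), with its shank on the robot side. There is no contact yet, so I keep easing forward.

```bash
python3 -m pendant '[{"xyz":[0,0.001,0],"roll":0,"jaw":1},{"xyz":[0,0.002,0],"roll":0,"jaw":1},{"xyz":[0,0.003,0],"roll":0,"jaw":1},{"xyz":[0,0.003,0],"roll":0,"jaw":1},{"xyz":[0,0.003,0],"roll":0,"jaw":1},{"xyz":[0,0.003,0],"roll":0,"jaw":1},{"xyz":[0,0.003,0],"roll":0,"jaw":1},{"xyz":[0,0.003,0],"roll":0,"jaw":1}]'
python3 - <<'E'
from h import *
f=[]
for i in range(3): env.grab_frame('wrist'); f.append(env.state()['force'])
print(np.mean(f,0),env.state()['ee_pos'])
E
```

```text
time_s: 9.45
ee_pos: [624.5, 126.7, 328.9]
ee_rot: [180.0, -0.0, 97.4]
force: [0.7, 0.0, -1.5]
gripper_width: 11.7
[-0.00616272 -0.37056611 -1.69765057] [624.49958548 126.68754242 328.88028124]
```

```bash
python3 -m pendant '[{"xyz":[0,0.0005,0],"roll":0,"jaw":1},{"xyz":[0,0.001,0],"roll":0,"jaw":1},{"xyz":[0,0.001,0],"roll":0,"jaw":1},{"xyz":[0,0.001,0],"roll":0,"jaw":1},{"xyz":[0,0.001,0],"roll":0,"jaw":1},{"xyz":[0,0.001,0],"roll":0,"jaw":1},{"xyz":[0,0.001,0],"roll":0,"jaw":1},{"xyz":[0,0.001,0],"roll":0,"jaw":1}]'
python3 - <<'E'
from h import *
f=[]
for i in range(3): env.grab_frame('wrist'); f.append(env.state()['force'])
print(np.mean(f,0),env.state()['ee_pos'])
E
```

```text
time_s: 10.6
ee_pos: [625.5, 126.8, 328.9]
ee_rot: [180.0, -0.0, 97.4]
force: [0.7, 1.0, -1.3]
gripper_width: 11.6
[ 0.35607039 -0.80155272 -1.07398178] [625.49425708 126.8107669  328.85595961]
```

```bash
python3 -m pendant '[{"xyz":[0,0.0005,0],"roll":0,"jaw":1},{"xyz":[0,0.001,0],"roll":0,"jaw":1},{"xyz":[0,0.001,0],"roll":0,"jaw":1},{"xyz":[0,0.001,0],"roll":0,"jaw":1},{"xyz":[0,0.001,0],"roll":0,"jaw":1},{"xyz":[0,0.001,0],"roll":0,"jaw":1},{"xyz":[0,0.001,0],"roll":0,"jaw":1},{"xyz":[0,0.001,0],"roll":0,"jaw":1}]'
python3 - <<'E'
from h import *
f=[]
i,P=cloud('wrist')
for k in range(3): env.grab_frame('wrist'); f.append(env.state()['force'])
s=env.state();print(np.mean(f,0),s['ee_pos'])
T=tool(s);L=(P.reshape(-1,3)-T[:3,3])@T[:3,:3]
for z in (25,35,45):
    m=(abs(L[:,2]-z)<5)&(abs(L[:,0])<10)&(abs(L[:,1])<40)
    if m.sum()>4: print('shank',z,np.percentile(L[m,1],[3,50,97]).round(1))
m=(abs(L[:,2]-35)<12)&(abs(L[:,0])>12)&(abs(L[:,0])<60)&(abs(L[:,1])<25)
Q=L[m];print('rail',m.sum(),np.percentile(Q[:,1],[3,50,97]),np.percentile(Q[:,2],[3,50,97]))
E
```

```text
time_s: 11.75
ee_pos: [626.5, 127.0, 328.8]
ee_rot: [-180.0, -0.0, 97.4]
force: [-0.0, 0.3, -0.7]
gripper_width: 11.4
[-0.1502642  -0.19761504 -0.97996049] [626.48390448 126.95362372 328.85340469]
shank 25 [-9.4 -9.1 -8.7]
shank 35 [-9.3 -2.7  4.8]
shank 45 [-9.3 -8.9 -3.4]
rail 1605 [-5.1329593  -1.08743228  5.24229562] [36.79481574 38.65513158 43.27067478]
```

Wrist geometry puts the shank within about 1 mm of the rail, with no side load. Next I press down gradually.

```bash
python3 -m pendant '[{"xyz":[0,0,0.003],"roll":0,"jaw":1},{"xyz":[0,0,0.006],"roll":0,"jaw":1},{"xyz":[0,0,0.009],"roll":0,"jaw":1},{"xyz":[0,0,0.012],"roll":0,"jaw":1},{"xyz":[0,0,0.014],"roll":0,"jaw":1},{"xyz":[0,0,0.016],"roll":0,"jaw":1},{"xyz":[0,0,0.018],"roll":0,"jaw":1},{"xyz":[0,0,0.020],"roll":0,"jaw":1}]' 50
```

```text
time_s: 12.95
ee_pos: [626.8, 127.0, 309.3]
ee_rot: [179.9, -0.0, 97.4]
force: [0.3, -0.0, 3.7]
gripper_width: 11.5
```

```bash
python3 -m pendant '[{"xyz":[0,0,0.001],"roll":0,"jaw":1},{"xyz":[0,0,0.002],"roll":0,"jaw":1},{"xyz":[0,0,0.003],"roll":0,"jaw":1},{"xyz":[0,0,0.004],"roll":0,"jaw":1},{"xyz":[0,0,0.005],"roll":0,"jaw":1},{"xyz":[0,0,0.006],"roll":0,"jaw":1},{"xyz":[0,0,0.007],"roll":0,"jaw":1},{"xyz":[0,0,0.008],"roll":0,"jaw":1}]' 50
```

```text
time_s: 13.95
ee_pos: [626.7, 127.0, 301.0]
ee_rot: [180.0, -0.0, 97.4]
force: [1.9, 1.0, 5.2]
gripper_width: 11.3
```

```bash
python3 -m pendant '[{"xyz":[0,0,0.001],"roll":0,"jaw":1},{"xyz":[0,0,0.002],"roll":0,"jaw":1},{"xyz":[0,0,0.003],"roll":0,"jaw":1},{"xyz":[0,0,0.004],"roll":0,"jaw":1},{"xyz":[0,0,0.005],"roll":0,"jaw":1},{"xyz":[0,0,0.006],"roll":0,"jaw":1},{"xyz":[0,0,0.006],"roll":0,"jaw":1},{"xyz":[0,0,0.006],"roll":0,"jaw":1}]' 50
```

```text
time_s: 14.95
ee_pos: [626.7, 127.0, 295.6]
ee_rot: [179.9, -0.0, 97.4]
force: [0.7, -0.3, 6.3]
gripper_width: 11.1
```

```bash
python3 -m pendant '[{"xyz":[0,0,0.001],"roll":0,"jaw":1},{"xyz":[0,0,0.002],"roll":0,"jaw":1},{"xyz":[0,0,0.003],"roll":0,"jaw":1},{"xyz":[0,0,0.004],"roll":0,"jaw":1},{"xyz":[0,0,0.005],"roll":0,"jaw":1},{"xyz":[0,0,0.005],"roll":0,"jaw":1},{"xyz":[0,0,0.005],"roll":0,"jaw":1},{"xyz":[0,0,0.005],"roll":0,"jaw":1}]' 50
python3 - <<'E'
from h import *
f=[]
i,P=cloud('wrist')
for k in range(3): env.grab_frame('wrist'); f.append(env.state()['force'])
s=env.state();print(np.mean(f,0),s['ee_pos'])
T=tool(s);L=(P.reshape(-1,3)-T[:3,3])@T[:3,:3]
m=(abs(L[:,2]-20)<18)&(abs(L[:,0])>25)&(abs(L[:,0])<60)&(abs(L[:,1])<15)
Q=L[m];print('rail',m.sum(),np.percentile(Q[:,1],[3,50,97]),np.percentile(Q[:,2],[3,50,97]))
E
```

```text
time_s: 15.95
ee_pos: [626.8, 127.0, 291.0]
ee_rot: [179.9, -0.0, 97.4]
force: [0.9, -0.8, 7.6]
gripper_width: 11.6
[1.10858071 0.10417988 8.00429509] [626.78886062 127.02423685 291.02011936]
rail 1334 [-5.49601245 -1.38635524  5.47470972] [22.64813055 24.43993214 28.67131476]
```

```bash
python3 -m pendant '[{"xyz":[0,0,0.0005],"roll":0,"jaw":1},{"xyz":[0,0,0.001],"roll":0,"jaw":1},{"xyz":[0,0,0.0015],"roll":0,"jaw":1},{"xyz":[0,0,0.002],"roll":0,"jaw":1},{"xyz":[0,0,0.0025],"roll":0,"jaw":1},{"xyz":[0,0,0.003],"roll":0,"jaw":1},{"xyz":[0,0,0.003],"roll":0,"jaw":1},{"xyz":[0,0,0.003],"roll":0,"jaw":1}]' 50
python3 - <<'E'
from h import *
f=[]
i,P=cloud('wrist')
for k in range(3): env.grab_frame('wrist'); f.append(env.state()['force'])
s=env.state();print(np.mean(f,0),s['ee_pos'])
T=tool(s);L=(P.reshape(-1,3)-T[:3,3])@T[:3,:3]
m=(abs(L[:,2]-20)<18)&(abs(L[:,0])>25)&(abs(L[:,0])<60)&(abs(L[:,1])<15)
Q=L[m];print('rail',m.sum(),np.percentile(Q[:,1],[3,50,97]),np.percentile(Q[:,2],[3,50,97]))
E
```

```text
time_s: 17.15
ee_pos: [626.8, 127.0, 288.3]
ee_rot: [179.9, -0.0, 97.4]
force: [0.1, -0.0, 8.7]
gripper_width: 11.6
[ 0.72890382 -0.33666165  8.71563461] [626.79594162 126.99675151 288.2762108 ]
rail 1334 [-5.4520456  -1.29470954  5.49382979] [22.60721155 24.42257658 28.61382545]
```

```bash
python3 -m pendant '[{"xyz":[0,0,0.0005],"roll":0,"jaw":1},{"xyz":[0,0,0.001],"roll":0,"jaw":1},{"xyz":[0,0,0.0015],"roll":0,"jaw":1},{"xyz":[0,0,0.002],"roll":0,"jaw":1},{"xyz":[0,0,0.0025],"roll":0,"jaw":1},{"xyz":[0,0,0.003],"roll":0,"jaw":1},{"xyz":[0,0,0.003],"roll":0,"jaw":1},{"xyz":[0,0,0.003],"roll":0,"jaw":1}]' 50
python3 - <<'E'
from h import *
f=[]
i,P=cloud('wrist','w9')
for k in range(3): env.grab_frame('wrist'); f.append(env.state()['force'])
s=env.state();print(np.mean(f,0),s['ee_pos'])
T=tool(s);L=(P.reshape(-1,3)-T[:3,3])@T[:3,:3]
m=(abs(L[:,2]-20)<18)&(abs(L[:,0])>25)&(abs(L[:,0])<60)&(abs(L[:,1])<15)
Q=L[m];print('rail',m.sum(),np.percentile(Q[:,1],[3,50,97]),np.percentile(Q[:,2],[3,50,97]))
E
```

```text
time_s: 18.35
ee_pos: [626.3, 126.9, 284.1]
ee_rot: [-180.0, -0.0, 97.4]
force: [0.4, -0.1, 6.1]
gripper_width: 11.4
[ 0.72770044 -0.00706001  5.79865828] [626.26252452 126.94642396 284.07901114]
rail 1508 [-5.02645322 -0.98305842  5.71963268] [ 9.02642992 10.77734619 15.59168826]
```

It snapped: the force dropped and the rail axis is now at the seat (tool z 15.0). I ease up to rail rest height (TCP z = 300) and release.

```bash
python3 -m pendant '[{"xyz":[0,0,-0.002],"roll":0,"jaw":1},{"xyz":[0,0,-0.005],"roll":0,"jaw":1},{"xyz":[0,0,-0.008],"roll":0,"jaw":1},{"xyz":[0,0,-0.011],"roll":0,"jaw":1},{"xyz":[0,0,-0.013],"roll":0,"jaw":1},{"xyz":[0,0,-0.015],"roll":0,"jaw":1},{"xyz":[0,0,-0.0155],"roll":0,"jaw":1},{"xyz":[0,0,-0.0155],"roll":0,"jaw":1}]' 50
python3 -m pendant '[{"xyz":[0,0,0],"roll":0,"jaw":0.85},{"xyz":[0,0,0],"roll":0,"jaw":0.75},{"xyz":[0,0,0],"roll":0,"jaw":0.65},{"xyz":[0,0,0],"roll":0,"jaw":0.5},{"xyz":[0,0,0],"roll":0,"jaw":0.5},{"xyz":[0,0,-0.01],"roll":0,"jaw":0.5},{"xyz":[0,0,-0.03],"roll":0,"jaw":0.5},{"xyz":[0,0,-0.06],"roll":0,"jaw":0.5}]' 40
python3 - <<'E'
from h import *
i,P=cloud('wrist','w10'); 
s=env.state();print(s['ee_pos'],s['force'],delta([504.2,-200.4,300]))
Q=P.reshape(-1,3)
C=np.array([625.5,126.8]);ex=np.array([.9917,.1288]);ey=np.array([-.1288,.9917])
X=(Q[:,:2]-C)@ex;Y=(Q[:,:2]-C)@ey
for z0 in range(180,345,12):
    m=(abs(Q[:,2]-z0)<6)&(abs(X)<40)&(abs(Y)<12)
    if m.sum()>4: print(z0,m.sum(),'x',np.percentile(X[m],[3,50,97]).round(1),'y',np.percentile(Y[m],[3,50,97]).round(1),'z',np.percentile(Q[m,2],[3,97]).round(1))
cv2.imwrite('pics/w10c.png',i[60:360])
E
```

```text
time_s: 19.55
ee_pos: [626.3, 126.9, 299.2]
ee_rot: [-180.0, -0.0, 97.4]
force: [0.1, 0.3, 2.0]
gripper_width: 11.0
time_s: 20.55
ee_pos: [626.2, 126.9, 360.0]
ee_rot: [-179.9, -0.0, 97.4]
force: [0.7, -0.5, -0.2]
gripper_width: 45.3
[627.72143354 127.16540743 365.11698365] [-0.46652102 -0.37933799  3.02670053] [-309.1 -165.    63.7]
192 97 x [-8.9 -2.7  3.8] y [-5.3  1.   6. ] z [186.7 193.4]
204 39 x [-16.7 -15.3 -13. ] y [-5.  -0.3  5.7] z [207.5 209.7]
252 33 x [-8.7 -8.5 -8.3] y [-4.5  0.9  6.1] z [246.9 257.2]
264 33 x [-8.8 -8.5 -8.2] y [-5.2 -0.1  5.9] z [259.8 269.7]
276 40 x [-8.7 -8.4 -8.1] y [-4.9  0.4  6.4] z [270.4 281.5]
288 161 x [-8.5 -1.8  6. ] y [-11.3  -1.   12. ] z [285.1 292.4]
300 36 x [-10.1  -9.8  -7.9] y [-4.6  0.8  6.1] z [297.6 305.5]
312 59 x [-10.2  -9.7  -6.8] y [-5.1  0.8  6.7] z [306.7 317.9]
324 80 x [-10.1  -9.4   8.6] y [-5.9 -1.6  6.4] z [319.6 329.4]
336 419 x [-9.5  1.1 12.1] y [-4.8  0.8  6.3] z [331.9 336. ]
```

View pics/w10c.png

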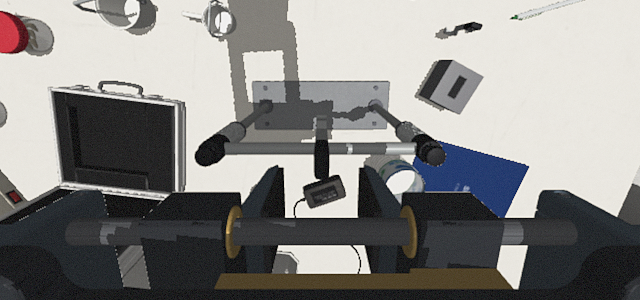

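The wrist view shows the hook released and upright on the rail mid, with the tab at (321,155). The tab top is at z=335 (= 285 + 50), the curl bottom at 187 and the tip at 209, all as specified. I go above the pail handle.

```bash
python3 -m pendant '[{"xyz":[-0.02,-0.03,0],"roll":0,"jaw":0.5},{"xyz":[-0.065,-0.065,0],"roll":-1,"jaw":0.5},{"xyz":[-0.11,-0.1,0],"roll":-3,"jaw":0.5},{"xyz":[-0.155,-0.135,0],"roll":-5,"jaw":0.5},{"xyz":[-0.2,-0.165,0.02],"roll":-7,"jaw":0.5},{"xyz":[-0.245,-0.195,0.05],"roll":-9,"jaw":0.5},{"xyz":[-0.29,-0.215,0.08],"roll":-11,"jaw":0.5},{"xyz":[-0.325,-0.232,0.11],"roll":-13.3,"jaw":0.5}]'
python3 -m pendant '[{"xyz":[0,0,0.01],"roll":0,"jaw":0.5},{"xyz":[0,0,0.02],"roll":0,"jaw":0.5},{"xyz":[0,0,0.025],"roll":0,"jaw":0.5},{"xyz":[0,0,0.025],"roll":0,"jaw":0.5},{"xyz":[0,0,0.025],"roll":0,"jaw":0.5},{"xyz":[0,0,0.025],"roll":0,"jaw":0.5},{"xyz":[0,0,0.025],"roll":0,"jaw":0.5},{"xyz":[0,0,0.025],"roll":0,"jaw":0.5}]'
python3 - <<'E'
from h import *
i,P=cloud('wrist','w11')
s=env.state();print(s['ee_pos'],s['ee_rot'])
T=tool(s);Q=P.reshape(-1,3)
A=np.hypot(Q[:,0]-504,Q[:,1]+200)<110
b=Q[A&(Q[:,2]>105)&(Q[:,2]<122)];print('bail',len(b),cv2.minAreaRect(b[:,:2].astype(np.float32)),b[:,2].mean(), np.median(b,0))
d=(Q[:,:2]-[504,-200])@[.935,.354]
h=Q[A&(Q[:,2]>52)&(Q[:,2]<64)&(d<-42)&(d>-95)];print('handle',len(h),cv2.minAreaRect(h[:,:2].astype(np.float32)),np.percentile(h[:,2],[5,50,95]))
E
```

```text
time_s: 21.6
ee_pos: [437.4, -226.9, 249.0]
ee_rot: [179.9, 0.1, 110.7]
force: [0.8, -0.9, -1.0]
gripper_width: 45.6
time_s: 22.6
ee_pos: [438.1, -225.2, 224.4]
ee_rot: [180.0, 0.0, 110.7]
force: [0.3, -0.4, -0.2]
gripper_width: 45.6
[ 438.06741215 -225.12998722  224.34890837] [ 1.79996039e+02 -2.03199870e-03  1.10663294e+02]
bail 225 ((506.7535400390625, -202.41261291503906), (4.429159164428711, 61.26449966430664), 21.209012985229492) 113.49138795035753 [ 506.33893366 -201.57692206  114.03117095]
handle 235 ((447.7831726074219, -223.69387817382812), (37.49018096923828, 8.899331092834473), 20.576953887939453) [56.37531122 58.9543368  60.45026059]
```

View pics/w11.png

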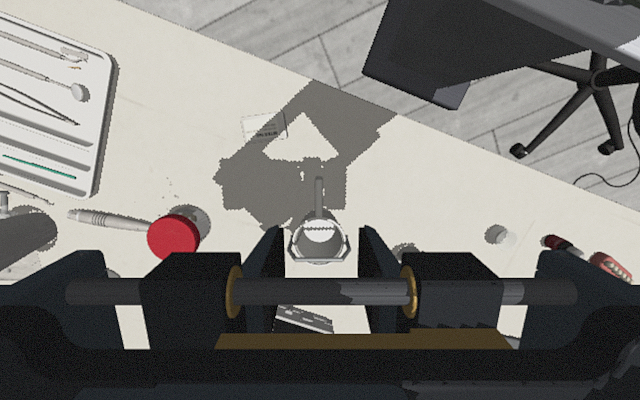

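The wrist view shows the larger pail at (320,235). Its handle points up-image at (319,190), between the fingers, and it measures yaw 20.8° with the bail at z≈113. All of that is consistent, so I go down and grip.

```bash
python3 -m pendant '[{"xyz":[-0.003,0.001,0.02],"roll":0,"jaw":0.5},{"xyz":[-0.003,0.001,0.06],"roll":0,"jaw":0.5},{"xyz":[-0.003,0.001,0.1],"roll":0,"jaw":0.5},{"xyz":[-0.003,0.001,0.14],"roll":0,"jaw":0.5},{"xyz":[-0.003,0.001,0.17],"roll":0,"jaw":0.5},{"xyz":[-0.003,0.001,0.19],"roll":0,"jaw":0.5},{"xyz":[-0.003,0.001,0.198],"roll":0,"jaw":0.5},{"xyz":[-0.003,0.001,0.198],"roll":0,"jaw":0.5}]' 50
python3 -m pendant '[{"xyz":[0,0,0],"roll":0,"jaw":0.7},{"xyz":[0,0,0],"roll":0,"jaw":0.85},{"xyz":[0,0,0],"roll":0,"jaw":1},{"xyz":[0,0,0],"roll":0,"jaw":1},{"xyz":[0,0,0],"roll":0,"jaw":1},{"xyz":[0,0,0],"roll":0,"jaw":1},{"xyz":[0,0,-0.01],"roll":0,"jaw":1},{"xyz":[0,0,-0.02],"roll":0,"jaw":1}]' 50
python3 - <<'E'
from h import *
i,P=cloud('wrist','w12')
s=env.state();print(s['ee_pos'],s['ee_rot'],s['force'],s['gripper_width'])
T=tool(s);L=(P.reshape(-1,3)-T[:3,3])@T[:3,:3]
m=(abs(L[:,0])<32)&(abs(L[:,1]-70)<15)&(L[:,2]<-35)
if m.sum(): Q=L[m];print(m.sum(),np.percentile(Q[:,:],[3,50,97],axis=0).round(1)); print(cv2.minAreaRect(Q[:,:2].astype(np.float32)))
E
```

```text
time_s: 23.65
ee_pos: [440.1, -227.6, 26.3]
ee_rot: [-180.0, -0.0, 110.7]
force: [0.4, -0.2, 0.7]
gripper_width: 45.5
time_s: 24.65
ee_pos: [440.1, -227.6, 46.9]
ee_rot: [-180.0, -0.0, 110.7]
force: [0.2, -0.1, -0.4]
gripper_width: 9.3
[ 441.04721214 -228.0648603    48.20759868] [1.79896204e+02 1.16199697e-01 1.10669142e+02] [ 0.63558857 -0.8602019  -0.22396968] 9.295768404708417
```

The pail is held and lifted (opening 9.3 mm). I raise it above the small pail and carry it to the near side of the hook.

```bash
python3 -m pendant '[{"xyz":[0,0,-0.03],"roll":0,"jaw":1},{"xyz":[0,0,-0.06],"roll":0,"jaw":1},{"xyz":[0,0,-0.085],"roll":0,"jaw":1},{"xyz":[0.02,0.009,-0.09],"roll":1,"jaw":1},{"xyz":[0.05,0.024,-0.09],"roll":2,"jaw":1},{"xyz":[0.085,0.04,-0.09],"roll":3,"jaw":1},{"xyz":[0.12,0.057,-0.09],"roll":5,"jaw":1},{"xyz":[0.15,0.071,-0.09],"roll":6.5,"jaw":1}]' 50
python3 -m pendant '[{"xyz":[0.03,0.010,0],"roll":1,"jaw":1},{"xyz":[0.06,0.019,0],"roll":2.5,"jaw":1},{"xyz":[0.09,0.029,0],"roll":4,"jaw":1},{"xyz":[0.115,0.037,0],"roll":5,"jaw":1},{"xyz":[0.135,0.045,0],"roll":6,"jaw":1},{"xyz":[0.148,0.05,0],"roll":6.8,"jaw":1},{"xyz":[0.148,0.05,0],"roll":6.8,"jaw":1},{"xyz":[0.148,0.05,0],"roll":6.8,"jaw":1}]' 50
python3 - <<'E'
from h import *
s=env.state();print(s['ee_pos'],s['ee_rot'],s['force'],s['gripper_width'],delta([467.6,106.3,134]))
for n in('scene','top'):
    i,P=cloud(n,n+'13');Q=P.reshape(-1,3)
    C=np.array([626.3,126.9]);ex=np.array([.9917,.1288]);ey=np.array([-.1288,.9917])
    X=(Q[:,:2]-C)@ex;Y=(Q[:,:2]-C)@ey
    for z in(150,160,170,180,190,200,210,217,222,228):
        m=(abs(Q[:,2]-z)<4)&(X>-115)&(X<-65)&(abs(Y)<36)
        if m.sum()>3: print(n,z,m.sum(),'X',np.percentile(X[m],[5,50,95]).round(1),'Y',np.percentile(Y[m],[5,50,95]).round(1),'zmax',Q[m,2].max().round(1))
    if n=='scene': cv2.imwrite('pics/c13.png',cv2.resize(i[60:260,200:440],None,fx=3,fy=3,interpolation=2))
E
```

```text
time_s: 25.7
ee_pos: [453.6, -60.8, 136.7]
ee_rot: [180.0, 0.0, 104.1]
force: [0.3, 0.1, -1.1]
gripper_width: 9.8
time_s: 26.7
ee_pos: [465.7, 93.2, 136.4]
ee_rot: [-180.0, 0.0, 97.4]
force: [-0.5, -0.3, -0.0]
gripper_width: 9.3
[465.65658137  93.16754536 136.44853145] [-1.79998509e+02  1.39084760e-02  9.73783696e+01] [-0.5198662  -0.34012307 -0.02779124] 9.286099590080891 [12.8  3.6  2.4]
scene 150 29 X [-112.1 -102.   -65.8] Y [-6.  14.9 18.2] zmax 153.8
scene 160 40 X [-112.4 -100.9  -78.3] Y [ 8.9 16.6 25.2] zmax 164.0
scene 170 37 X [-113.3  -98.8  -70.6] Y [ 7.6 18.1 25. ] zmax 173.2
scene 180 5 X [-94.5 -93.6 -91.3] Y [23.  26.4 27.1] zmax 183.1
scene 190 5 X [-93.7 -92.4 -89.8] Y [23.6 24.2 25.4] zmax 193.0
top 150 14 X [-77.7 -69.6 -66.6] Y [-34.5 -21.    4.7] zmax 152.4
top 160 15 X [-77.4 -69.2 -65.7] Y [-33.1  -9.8  10.7] zmax 163.7
top 170 36 X [-84.2 -70.1 -65.7] Y [-33.2   5.3  18.2] zmax 173.5
top 222 15 X [-94.3 -93.  -92.2] Y [-25.1  -1.2  14.1] zmax 226.0
top 228 9 X [-94.4 -93.1 -92.2] Y [-28.    5.9  12.4] zmax 226.2
```

View pics/c13.png

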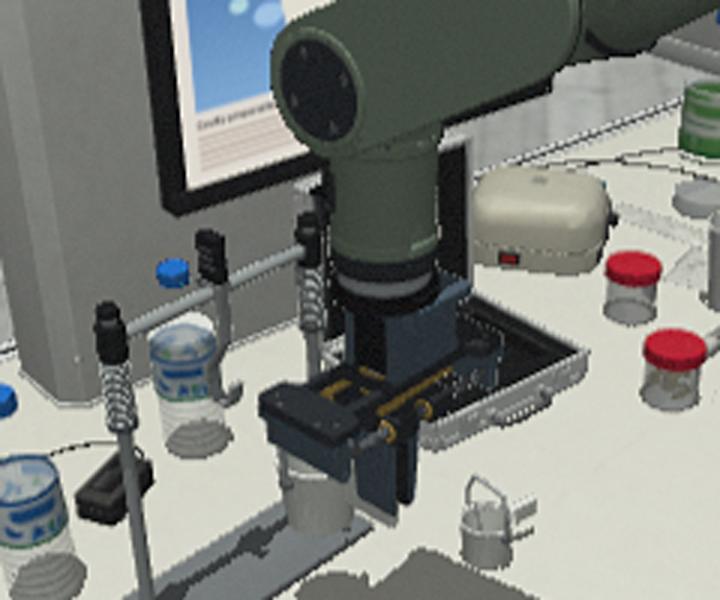

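The scene crop shows the pail level in the gripper at (320,480) and the hook on the rail with its curl at (230,390). The bail axis measures z≈221, as predicted from the grasp. I move the bail in over the tip.

```bash
python3 -m pendant '[{"xyz":[0.004,0.005,0],"roll":0,"jaw":1},{"xyz":[0.009,0.017,0.001],"roll":0,"jaw":1},{"xyz":[0.0125,0.03,0.002],"roll":0,"jaw":1},{"xyz":[0.0125,0.042,0.002],"roll":0,"jaw":1},{"xyz":[0.0125,0.051,0.002],"roll":0,"jaw":1},{"xyz":[0.0125,0.058,0.002],"roll":0,"jaw":1},{"xyz":[0.0125,0.062,0.002],"roll":0,"jaw":1},{"xyz":[0.0125,0.062,0.002],"roll":0,"jaw":1}]' 50
python3 -m pendant '[{"xyz":[0,0.006,0],"roll":0,"jaw":1},{"xyz":[0,0.012,0],"roll":0,"jaw":1},{"xyz":[0,0.018,0],"roll":0,"jaw":1},{"xyz":[0,0.024,0],"roll":0,"jaw":1},{"xyz":[0,0.028,0],"roll":0,"jaw":1},{"xyz":[0,0.0305,0],"roll":0,"jaw":1},{"xyz":[0,0.0305,0],"roll":0,"jaw":1},{"xyz":[0,0.0305,0],"roll":0,"jaw":1}]' 50
python3 - <<'E'
from h import *
s=env.state();print(s['ee_pos'],s['ee_rot'],s['force'],s['gripper_width'],delta([626.3,126.9,190])-[0,70,-85.7])
C=np.array([626.3,126.9]);ex=np.array([.9917,.1288]);ey=np.array([-.1288,.9917])
for n in('top','scene'):
    i,P=cloud(n,n+'14');Q=P.reshape(-1,3)
    X=(Q[:,:2]-C)@ex;Y=(Q[:,:2]-C)@ey
    m=(Q[:,2]>212)&(Q[:,2]<228)&(abs(X)<20)&(abs(Y)<40)
    if m.sum()>3: print(n,'bail?',m.sum(),np.c_[X[m],Y[m],Q[m,2]].round(0)[:24].tolist())
cv2.imwrite('pics/c14.png',cv2.resize(i[80:260,220:400],None,fx=3.3,fy=3.3,interpolation=2))
E
```

```text
time_s: 27.8
ee_pos: [525.8, 113.9, 134.3]
ee_rot: [-180.0, -0.0, 97.4]
force: [1.1, 0.3, -0.9]
gripper_width: 9.6
time_s: 28.8
ee_pos: [555.8, 117.8, 134.3]
ee_rot: [-180.0, -0.0, 97.4]
force: [0.8, 0.3, -1.9]
gripper_width: 9.1
[555.75893527 117.82903788 134.33834613] [-1.79988290e+02 -1.53702386e-03  9.73695198e+01] [ 0.80135313  0.319419   -1.86410936] 9.14804885442127 [-0.1  1.1 30. ]
```

View pics/c14.png

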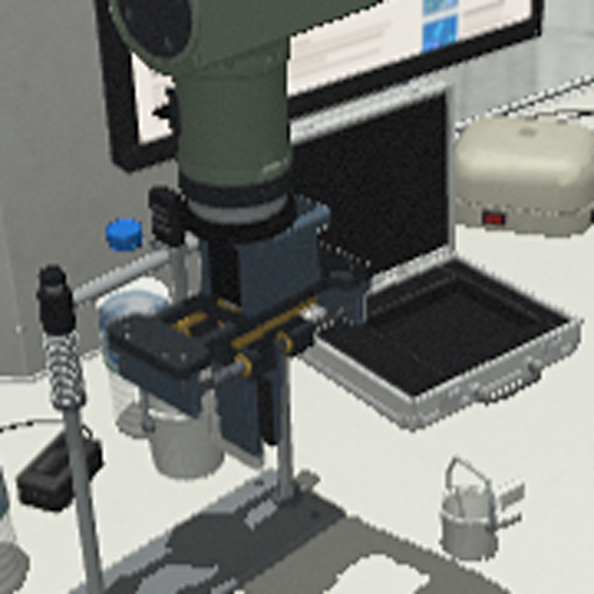

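The crop shows the pail in place under the hook, with the bail hidden behind the gripper, and no contact force. I lower it.

```bash
python3 -m pendant '[{"xyz":[0,0,0.004],"roll":0,"jaw":1},{"xyz":[0,0,0.009],"roll":0,"jaw":1},{"xyz":[0,0,0.014],"roll":0,"jaw":1},{"xyz":[0,0,0.018],"roll":0,"jaw":1},{"xyz":[0,0,0.022],"roll":0,"jaw":1},{"xyz":[0,0,0.025],"roll":0,"jaw":1},{"xyz":[0,0,0.026],"roll":0,"jaw":1},{"xyz":[0,0,0.026],"roll":0,"jaw":1}]' 50
python3 -m pendant '[{"xyz":[0,0,0.001],"roll":0,"jaw":1},{"xyz":[0,0,0.002],"roll":0,"jaw":1},{"xyz":[0,0,0.003],"roll":0,"jaw":1},{"xyz":[0,0,0.004],"roll":0,"jaw":1},{"xyz":[0,0,0.005],"roll":0,"jaw":1},{"xyz":[0,0,0.006],"roll":0,"jaw":1},{"xyz":[0,0,0.006],"roll":0,"jaw":1},{"xyz":[0,0,0.006],"roll":0,"jaw":1}]' 50
python3 - <<'E'
from h import *
C=np.array([626.3,126.9]);ex=np.array([.9917,.1288]);ey=np.array([-.1288,.9917])
f=[]
for n in('top','wrist','top'):
    s=env.state();f.append(s['force']);i,P=cloud(n,n+'15');Q=P.reshape(-1,3)
    X=(Q[:,:2]-C)@ex;Y=(Q[:,:2]-C)@ey
    m=(Q[:,2]>325)&(Q[:,2]<345)&(abs(X)<25)&(abs(Y)<15)
    if m.sum()>3: print(n,'tab',m.sum(),np.median(X[m]),np.median(Y[m]),np.median(Q[m,2]))
    m=(Q[:,2]>278)&(Q[:,2]<296)&(abs(X)<14)&(abs(Y)>20)&(abs(Y)<75)
    if m.sum()>3: print(n,'rail',m.sum(),np.median(X[m]),np.percentile(Q[m,2],[5,50,95]))
print(np.mean(f,0),s['ee_pos'],s['torque'])
E
```

```text
time_s: 29.9
ee_pos: [556.0, 117.9, 108.4]
ee_rot: [180.0, -0.0, 97.4]
force: [0.1, -0.0, -1.1]
gripper_width: 9.5
time_s: 30.9
ee_pos: [556.1, 117.9, 102.4]
ee_rot: [180.0, -0.0, 97.4]
force: [-0.4, 0.1, 0.8]
gripper_width: 9.2
top tab 24 5.684203959942261 0.8692065271275436 332.69108736497907
top rail 18 -2.343497496745716 [282.95053375 288.0197694  291.39777344]
top tab 24 5.65122441269879 0.9956979084256493 332.75751068641955
top rail 19 -1.4075877522047118 [283.83418075 287.66230677 289.6225151 ]
[-0.42335309  0.52910943  0.43208497] [556.04805453 117.88139816 102.43774411] [ 0.04311941 -0.05913291 -0.00263476]
```

The force rose by about 2 N right at the expected height (bail 188, curl 190), so the wire rests in the curl. I open the fingers slowly.

```bash
python3 -m pendant '[{"xyz":[0,0,0],"roll":0,"jaw":0.86},{"xyz":[0,0,0],"roll":0,"jaw":0.84},{"xyz":[0,0,0],"roll":0,"jaw":0.8},{"xyz":[0,0,0],"roll":0,"jaw":0.75},{"xyz":[0,0,0],"roll":0,"jaw":0.7},{"xyz":[0,0,0],"roll":0,"jaw":0.6},{"xyz":[0,0,0],"roll":0,"jaw":0.5},{"xyz":[0,0,0],"roll":0,"jaw":0.5}]' 20
python3 -m pendant '[{"xyz":[0,0,0],"roll":0,"jaw":0.4},{"xyz":[0,0,0],"roll":0,"jaw":0.4},{"xyz":[0,0,0],"roll":0,"jaw":0.4},{"xyz":[0,-0.005,0],"roll":0,"jaw":0.4},{"xyz":[0,-0.015,0],"roll":0,"jaw":0.4},{"xyz":[0,-0.03,0],"roll":0,"jaw":0.4},{"xyz":[0,-0.05,0],"roll":0,"jaw":0.4},{"xyz":[0,-0.07,0],"roll":0,"jaw":0.4}]'
python3 -m pendant '[{"xyz":[0,-0.03,0],"roll":0,"jaw":0.4},{"xyz":[0,-0.06,0],"roll":0,"jaw":0.4},{"xyz":[0,-0.09,0],"roll":0,"jaw":0.4},{"xyz":[0,-0.11,0],"roll":0,"jaw":0.4},{"xyz":[0,-0.12,0],"roll":0,"jaw":0.4},{"xyz":[0,-0.12,0],"roll":0,"jaw":0.4},{"xyz":[0,-0.12,0],"roll":0,"jaw":0.4},{"xyz":[0,-0.12,0],"roll":0,"jaw":0.4}]'
python3 - <<'E'
from h import *
C=np.array([626.3,126.9]);ex=np.array([.9917,.1288]);ey=np.array([-.1288,.9917])
o=[]
for n in('scene','top','wrist'):
    i,P=cloud(n,n+'16');Q=P.reshape(-1,3);o.append(i)
    X=(Q[:,:2]-C)@ex;Y=(Q[:,:2]-C)@ey
    for k,(a,b) in {'tab':(325,345),'bail':(182,198),'rim':(135,146),'pail':(85,130)}.items():
        m=(Q[:,2]>a)&(Q[:,2]<b)&(abs(X)<60)&(abs(Y)<45)
        if m.sum()>3: print(n,k,m.sum(),'X',np.percentile(X[m],[3,50,97]).round(1),'Y',np.percentile(Y[m],[3,50,97]).round(1),'z',np.percentile(Q[m,2],[3,97]).round(1))
print(env.state()['ee_pos'])
cv2.imwrite('pics/c16.png',np.hstack([cv2.resize(o[0][100:280,230:380],None,fx=2.8,fy=2.8,interpolation=2),cv2.resize(o[2][0:400,200:440],(302,504))]))
E
```

```text
time_s: 32.05
ee_pos: [556.0, 117.9, 102.3]
ee_rot: [180.0, -0.0, 97.4]
force: [0.0, -0.0, -0.9]
gripper_width: 45.8
time_s: 33.05
ee_pos: [484.8, 108.6, 102.3]
ee_rot: [-180.0, -0.0, 97.4]
force: [-0.2, -0.1, -0.5]
gripper_width: 55.0
time_s: 34.05
ee_pos: [368.2, 93.6, 102.3]
ee_rot: [180.0, -0.0, 97.4]
force: [-0.8, 0.4, -0.5]
gripper_width: 54.6
scene tab 58 X [-10.6  -2.8  10.5] Y [-3.7  4.   7.3] z [325.3 336.2]
scene bail 83 X [-13.6   0.2  13.9] Y [-26.6   3.5  30.6] z [184.3 196.8]
scene rim 187 X [-49.2   0.3  35.1] Y [-34.7  -3.   35.4] z [135.3 143.7]
scene pail 490 X [-51.1  -4.9  32.1] Y [-28.3   5.2  30.1] z [ 87.9 129.3]
top tab 67 X [-13.2  -2.4   9.2] Y [-5.2  0.2  6.3] z [326.2 337.9]
top bail 62 X [-10.4  -2.6   0.5] Y [-28.6   0.   27.7] z [184.8 194.4]
top rim 122 X [-53.8 -17.7  24.7] Y [-32.2   1.9  33.4] z [135.1 144.2]
top pail 102 X [-14.6  11.1  26.8] Y [-27.6  -4.1  28.5] z [ 85.4 128.6]
[367.85431186  93.53868772 102.23162631]
```

View pics/c16.png

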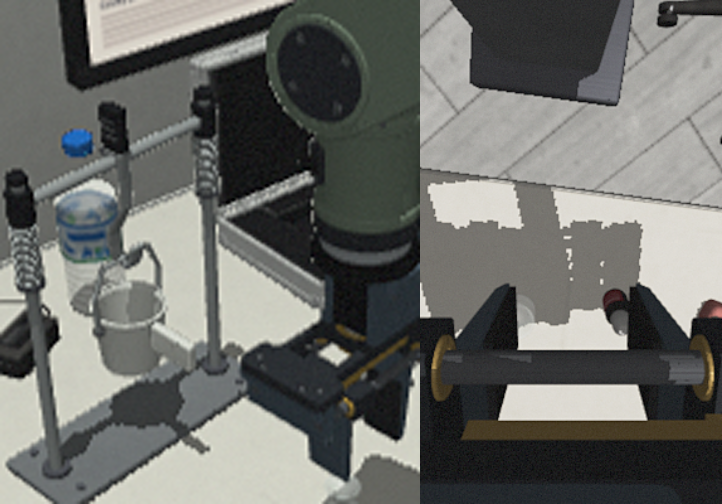

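The crop shows the pail hanging by its bail in the hook curl at (130,255), clear of desk and stand. The gripper is withdrawn and its tips are above the bottle. I let it settle and compare frames.

```bash
for k in 1 2 3; do python3 -m pendant '[{"xyz":[0,0,-0.01],"roll":0,"jaw":0.4},{"xyz":[0,0,0],"roll":0,"jaw":0.4},{"xyz":[0,0,0],"roll":0,"jaw":0.4},{"xyz":[0,0,0],"roll":0,"jaw":0.4},{"xyz":[0,0,0],"roll":0,"jaw":0.4},{"xyz":[0,0,0],"roll":0,"jaw":0.4},{"xyz":[0,0,0],"roll":0,"jaw":0.4},{"xyz":[0,0,0],"roll":0,"jaw":0.4}]' >/dev/null; done
python3 - <<'E'
from h import *
C=np.array([626.3,126.9]);ex=np.array([.9917,.1288]);ey=np.array([-.1288,.9917])
a=[]
for k in range(6):
    i,P=cloud('scene');a.append(i[100:280,230:380].astype(int)); Q=P.reshape(-1,3)
    X=(Q[:,:2]-C)@ex;Y=(Q[:,:2]-C)@ey
    m=(Q[:,2]>80)&(Q[:,2]<145)&(abs(X)<60)&(abs(Y)<45);t=(Q[:,2]>325)&(Q[:,2]<345)&(abs(X)<25)&(abs(Y)<15)
    print(m.sum(),X[m].mean().round(2),Y[m].mean().round(2),Q[m,2].mean().round(2),'tab',X[t].mean().round(1),Q[t,2].max().round(1),'pix>60:',(abs(a[-1]-a[0]).max(-1)>60).sum())
P=cloud('top')[1].reshape(-1,3)
for n,c in{'jaw':(408,236),'bottle':(403,133),'dish':(422,54)}.items():
    m=(np.hypot(P[:,0]-c[0],P[:,1]-c[1])<32)&(P[:,2]>10)&(P[:,2]<70); print(n,m.sum(),P[m].mean(0).round(1))
s=env.state();print(s['time_s'],s['ee_pos'],s['force'])
E
```

```text
796 -3.63 2.44 119.79 tab -0.5 336.6 pix>60: 0
795 -3.25 2.25 119.98 tab -1.5 336.8 pix>60: 0
790 -3.26 2.28 120.13 tab -1.7 336.8 pix>60: 0
796 -3.27 2.36 119.98 tab -1.3 336.7 pix>60: 0
795 -3.44 2.26 120.0 tab -1.4 337.2 pix>60: 0
793 -3.32 2.28 120.04 tab -1.1 336.8 pix>60: 0
jaw 151 [408.3 236.3  22.2]
bottle 42 [402.6 132.8  43.7]
dish 95 [422.1  53.7  21.3]
37.55 [367.50137856  93.49647945 102.34059017] [ 0.81016659 -0.18877425 -0.27343977]
```

The pail hangs still, the bystanders have not moved and the gripper is clear, so I hand it in.

```bash
python3 -c "
from workcell import env
print(env.job_done())"
```

```text
the job is handed in; nothing more can be done
None
```

The S-hook is snapped onto the middle of the rail, and the larger pail hangs by its bail in the hook's lower curl. I handed the job in at about 37.6 s; no verdict is reported.

- **Hook:** I pressed it down slowly. The jaw snapped shut at roughly 10 N with the rail about 26 mm down, so the 30 mm stop was not reached. The force then dropped and the wrist camera put the rail axis at the seat. After release the hook stood upright, with its tab top at 335–337 mm as expected.
- **Pail:** I could not lean the gripper back, because the moves allow only shifts and a turn about the tool axis. I gripped the handle vertically at its far end instead (6 mm behind `pail_grip`), which left enough clearance. Contact with the hook measured about 2 N, against the 15 N limit.
- **Last checks:**
  - Six scene frames showed the pail and hook still, and the pail clear of desk and stand.
  - The jaw model, bottle and dish were within about 0.1 mm horizontally of where they started.
  - The gripper was clear of everything.
- **Disagreement:** The wrist and top cameras differed by about 2–3 mm on where the rail lies across. I relied on the force readings and relative measurements instead.

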